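Scan the test plate, then hold the exposure shutter half open

TASK

Log the green test plate on the small UV exposure unit and start its half-plate exposure. Take the hand scanner from its dock and, with the shutter still closed, hold it level and steady for about a second some 7 cm straight above the plate's bar label, its window over the middle of the label and its wide head lying along the row of bars; set it back down in its dock without touching the unit with it and let go. Then slide the black spring-loaded shutter handle to the red half mark without running clearly past it, which would spoil the plate, and finish while still holding it steady there (released, it snaps shut); leave the other things where they are.

Things in the scene. Friction and masses are not known exactly. Their poses are not given: they have to be found in the camera images.
- unit: Grey box with an aluminium deck, 180 (its x) x 200 (y) x 126 mm high, fixed. Origin under its centre on the table; x from its front (robot side) to its back, y to its left, z up. Glass window 70 x 80 mm round x 0.012, y -0.040, with the green plate fixed on it between four 5 mm high magnets; dark shutter under the glass. Slot along y at x -0.060, scale in front of it.
- label (a point): Centre of the white bar label (46 mm along the unit's y, 20 mm along its x) on the plate, z 0.128 above the table; axes as the unit's. The bars are lines along the unit's x, set in a row along its y.
- half_mark (a point): Point on the deck (z 0.126) on the slot's centre line level with the long red half mark; axes as the unit's. The handle's centre stands over it when the shutter is half open.
- shutter (a joint): Travel of the sprung shutter in m: 0 closed (on its stop, as it starts), 0.040 half, 0.080 fully open. It slides along the unit's +y. The spring pulls it shut with about 4 N when closed, 9 N at half, 14 N fully open; let go, it snaps shut.
- shutter_grip (a point): Middle of the shutter's black upright handle, a rounded block 16 mm thick along the slide (unit's y), 26 mm wide along the unit's x, reaching from 5 to 38 mm above the deck. The point is 24 mm above the deck (z 0.150), moves with the handle and has the unit's axes. The deck beside the handle is clear on both sides along y.
- scanner: Black cordless bar-code scanner, loose, 0.13 to 0.21 kg, lying level on its dock; it reads by itself, no trigger. Origin: middle of the handle's underside, near the centre of mass; x along the handle to the head, z up. Handle x -0.068 to 0.038, 34 mm wide, 26 mm high: grip it across the width at the origin. Head x 0.038 to 0.078, 64 mm wide, z -0.007 to 0.025.
- scanner_window (a point): Centre of the red reading window on the underside of the scanner's head, at scanner x 0.058, y 0, z -0.0075; it looks straight down along the scanner's -z, its scan line along the scanner's y.
- dock: Grey charging dock on a black foot, fixed to the table, foot 124 x 84 x 10 mm, with a 28 mm wide saddle. Origin on the table under the scanner's origin, x as the scanner's when docked, z up.
- dock_seat (a point): Top of the dock's saddle, z 0.030, where the scanner's origin rests; axes as the dock's. Flared ears beside the handle (x -0.062 to -0.040 and 0.020 to 0.033, tops z 0.043) leave 4 mm per side; head and back stop (x -0.074, top z 0.039) leave 5 mm lengthwise. Between the ears (x -0.040 to 0.020) fingers have room down to z 0.015.
- ink_tub: White ink tub with lid, 72 mm across, 71 mm high, loose, a bystander. Origin under its centre.
- black_tub: Small black ink tub with lid, 55 mm across, 51 mm high, on the papers, loose, a bystander. Origin under its centre.
- cup: White ink cup, 64 mm across, 65 mm high, loose, a bystander. Origin under its centre.
- pen: Red and white marker lying on the papers, loose, a bystander. Origin under its centre.

How it is judged:
On the way, in this order (a step that is already met when the one before it is completed fails the run):
1. with the shutter closed, the scanner is held level and still over the label, scan line across the bars (horizontal distance between scanner_window and label below 0.015 m and z of scanner_window in the frame of label between 0.035 and 0.11 m and angle between scanner's own z axis and vertical below 0.25 rad and angle between the y axis of scanner and the y axis of unit, either way round below 0.3 rad and linear speed of scanner below 0.03 m/s and value of joint shutter below 0.006 m), for 0.8 s.
2. the scanner lies in its dock again, let go, the shutter still closed (horizontal distance between scanner and dock_seat below 0.012 m and z of scanner in the frame of dock_seat below 0.006 m and angle between scanner's own z axis and vertical below 0.12 rad and contact force between the fingers and scanner below 0.1 N and value of joint shutter below 0.006 m), for 0.2 s.
At the end, for the whole second after the job is handed in: The shutter stands at half travel, 40 mm within 5 mm, at rest, carried by the fingers (more than 5 N between fingers and handle), and the scanner lies seated in its dock (within 12 mm of its seat, not raised more than 6 mm, level) (value of joint shutter between 0.035 and 0.045 m and velocity of joint shutter between -0.01 and 0.01 m/s and contact force between the fingers and shutter above 5 N and horizontal distance between scanner and dock_seat below 0.012 m and z of scanner in the frame of dock_seat below 0.006 m and angle between scanner's own z axis and vertical below 0.12 rad); the arm keeps its last pose, push and grip.
It fails at once if the shutter is opened clearly past half (more than 52 mm) (value of joint shutter above 0.052 m).
It fails at once if the scanner knocks the exposure unit (more than 1 N) (contact force between scanner and unit above 1 N).
It fails at once if a bystander is moved more than 25 mm (distance of any of ink_tub, black_tub, cup, pen from where it was at the start of the episode above 0.025 m).
It also fails if it takes over 72 s, if anything falls off the work surface, if the arm or the gripper's body presses on something with over 40 N, if the wrist force passes 120 N, or if a joint passes its speed limit or range.

ROBOT

A 6-joint arm with a two-finger parallel gripper is mounted at the origin on a cart in front of the work surface, level with it; the furniture and walls round the work are solid. World frame = base frame: x ahead of the robot, y to its left, z up, the work surface at z = 0. Lengths are in m, angles in rad, forces in N, time in s.
With the tool pointing down it reaches from about 0.35 to 0.95 m from the base axis. Payload 17.4 kg.
Tool frame: the origin (TCP) lies midway between the tips of the shut fingers; the grasp point (between the pads) lies 19 mm behind it; x points along the fingers, y is the direction in which the jaws open and shut, and the axes are right-handed (so a half turn about x gives the same grasp; the last joint's range is limited). The gripper opens to 93 mm and grips with 3 to 60 N. Pads are 15 mm wide; open, the fingers measure 128 mm over their backs; the gripper's body (75 mm by 188 mm) begins 65 mm behind the grasp point.
Start: joints at [-1.298, 0.116, 1.442, -0, 1.584, -0.038], TCP at [0.206, -0.643, 0.184] pointing down, gripper open.
Joint ranges: [-2.83, 2.83], [-0.83, 2.19], [0.07, 2.5], [-1.14, 4.28], [0.01, 3], [-2.97, 2.97]. Speed limits (rad/s): [1.89, 1.89, 2.22, 3.14, 3.14, 3.14].

INTERFACE

Orientations are given as [roll, pitch, yaw] about the fixed x, y, z axes, in that order (R = Rz(yaw) Ry(pitch) Rx(roll)).
In Python, from workcell import monitor, read_camera, camera_info, order, models gives the robot as it stands.
- The arm moves only by the tool move_arm, never from a script. Its argument "targets" is a list of rows, each a list of 4 numbers: the shift along the tool's x, y, z in cm, then the turn about the tool's x in rad. A call has 1 to 10 rows; each row shifts and turns the commanded pose from where the row before left it, along the tool's axes as they then stand; what a row does not reach is not made up. A row lasts 1/8 s, in which the tool goes at most 62.5 mm and 10.7 degrees, less where a joint would pass 70% of its speed; a pose out of reach is approached as far as the arm can. A call is refused whole if a number of a shift passes 6.25 or a number of a turn 0.188, either way. A call with a gripper value outside its range is refused whole. "hand" is the finger opening in cm, from 0 to 9.3, set as the call begins (left out, the last holds). The fingers move at their own pace and stop on an object; "grip_force" is the grip in N (left out, the last holds). Time passes only in rows, so rows that do not move let the fingers close. It gives the time, the measured TCP pose, the force and the opening at its end, in the units of the state.
- monitor.get_state(): the state, without advancing time (a new reading comes with each control period).
- read_camera(name): name is "scene" or "top" or "wrist"; returns (picture, depth): 480x640x3 uint8, blue, green, red; 480x640 float32, m along the optical axis (not along the pixel's ray), 0 where there is no reading.
- camera_info(name): a dict with "K" (3x3 intrinsics, pixels), "D" ([k1, k2, p1, p2, k3] as OpenCV has them; the pictures are not rectified), "R" (3x3) and "t" (3): a world point X has camera coordinates R X + t; the wrist camera has in their place "hand_eye" (4x4, takes a point from camera to tool coordinates, whose origin is the TCP and whose axes are the tool frame's). Camera axes: x right, y down, z forward; pixel columns grow to the right and rows downward; lengths in m; the calibration is good to about 2 mm. A picture is of the moment at which its call begins: read the wrist's pose just before it. camera_info takes no time and is no camera call.
- order.finish_job(): hands the job in, once; it reports no verdict.
Trained networks look in the newest picture that a camera, given by its name, has taken for a name from the list of things; names that differ only in an ending like _2 or _b are one class to them, and where a whole thing is asked for, a point or a joint stands for the part that bears it (a point fixed in the world has none). Each returns a list of dicts, best first, with "p" (0 to 1); they miss things now and then, are a little off and sometimes report something else, mostly with a low value. They report only what shows in the picture. A call takes as long as a camera call.
- models.look_for(thing, camera): "location" ([x, y, z] in m, in world coordinates, good to about 4 mm: the middle of the surface that is visible of it).
- models.outline_of(thing, camera): "pixels" (480x640 bool, what is visible of it).
- models.pinpoint(thing, camera): "location" ([x, y, z] in m, in world coordinates, good to about 4 mm: a listed point, or the origin of a listed thing).
The state is a dict: "clock": time; "q": joint angles; "dq": joint speeds; "tau": joint torques, N m; "tool_pos": TCP position; "tcp_rot": TCP orientation; "force": force on the tool from outside, world axes, zero at the start; "wrist_torque": the same for the moment, N m; "finger_gap": finger opening in m.
Only numpy, scipy, OpenCV 4.12 (cv2) and the standard library are available. Lean on these libraries where they do the work, as an engineer would, in place of code of your own. Each camera call takes 0.05 s, during which the arm holds its last target. There are 200 camera calls.

## Working session

There is one attempt and no reset: what is moved stays moved. The work goes in short steps, Python scripts to look and compute and a tool call to move; the robot and the scene stay as the last step left them, time stands still between calls to the robot, and variables do not carry over. Pictures are saved under pics/ and viewed, about 8 in all and at most 12, crops included, and the job is handed in when it is done.

Besides the shell and the picture viewer there is one more tool, called after "Call:" by a JSON object that holds its "name" and its "arguments", one argument or row to a line. move_arm: Moves the arm, as the interface text tells. Its arguments: {"type":"object","properties":{"targets":{"type":"array"},"hand":{"type":"number"},"grip_force":{"type":"number"}},"required":["targets"]}

```bash
mkdir -p pics
cat > h.py <<'E'
import numpy as np,cv2
from workcell import monitor, read_camera, camera_info, order, models
from scipy.spatial.transform import Rotation as Ro
E
python3 - <<'E'
from h import *
s=monitor.get_state();print({k:np.round(s[k],3) for k in('clock','tool_pos','tcp_rot','finger_gap','force')})
a,da=read_camera("top")
for n in("scanner","scanner_window","dock_seat","label","half_mark","shutter_grip","unit","dock"):
    r=models.pinpoint(n,"top");print(n,[(np.round(x['location'],4),round(x['p'],2)) for x in r[:2]])
b,db=read_camera("scene")
for n in("scanner","dock_seat","label","half_mark","shutter_grip","unit"):
    r=models.pinpoint(n,"scene");print(n,[(np.round(x['location'],4),round(x['p'],2)) for x in r[:2]])
cv2.imwrite("pics/top.png",a);cv2.imwrite("pics/scene.png",b)
E
```

```text
{'clock': np.float64(0.0), 'tool_pos': array([ 0.206, -0.642,  0.183]), 'tcp_rot': array([-1.63 ,  1.57 ,  1.823]), 'finger_gap': np.float64(0.093), 'force': array([-0.385,  0.367, -0.751])}
scanner [(array([ 0.5152, -0.2832,  0.0301]), 0.85), (array([ 0.5168, -0.2795,  0.0293]), 0.35)]
scanner_window [(array([ 0.5745, -0.2944,  0.0246]), 0.57)]
dock_seat [(array([ 0.5172, -0.2806,  0.0272]), 0.95)]
label [(array([0.5575, 0.3919, 0.1296]), 0.79)]
half_mark [(array([0.4898, 0.4384, 0.126 ]), 0.88)]
shutter_grip [(array([0.4879, 0.3943, 0.1523]), 0.54), (array([ 0.5031, -0.0476, -0.001 ]), 0.17)]
unit [(array([0.5474, 0.4369, 0.0006]), 0.88)]
dock []
scanner [(array([0.3697, 0.4194, 0.0123]), 0.65), (array([ 0.5155, -0.2832,  0.027 ]), 0.56)]
dock_seat []
label []
half_mark []
shutter_grip []
unit []
```

View pics/top.png

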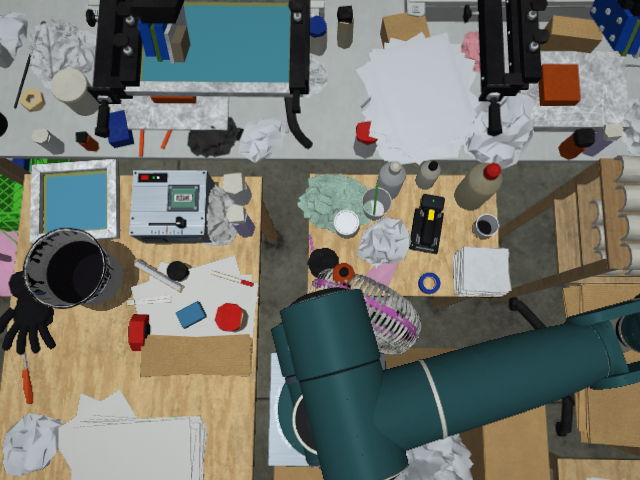

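View pics/scene.png

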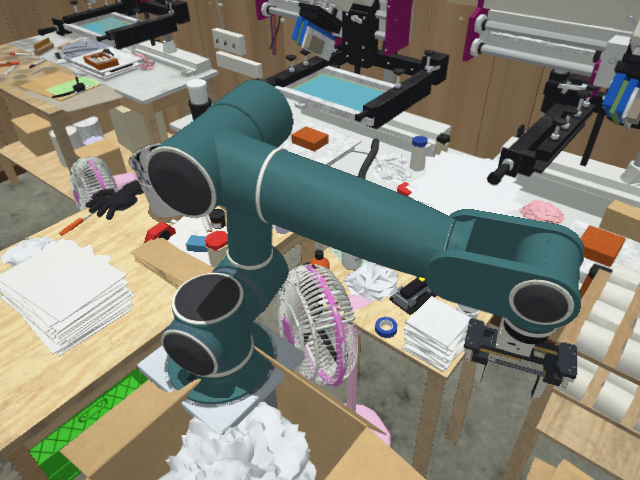

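Run:
```python
from h import *
a,d=read_camera("top");c=camera_info("top");K,D,R,t=[np.array(c[k],float) for k in"KDRt"]
v,u=np.mgrid[:480,:640];uv=np.stack([u,v],-1).reshape(-1,1,2).astype(float)
n=cv2.undistortPoints(uv,K,D).reshape(480,640,2)
P=np.dstack([n*d[...,None],d]);W=(P-t.ravel())@R;W[d==0]=np.nan
np.save("W.npy",W);print("cam",-R.T@t.ravel())
for nme in("unit","scanner","dock"):
    r=models.outline_of(nme,"top")
    for o in r[:1]:
        m=o['pixels'];p=W[m];
        if nme=="unit":p=p[abs(p[:,2]-.126)<.006]
        p=p[np.isfinite(p[:,0])]
        print(nme,o['p'],cv2.minAreaRect((p[:,:2]*1000).astype(np.float32)),np.median(p[:,2]))
r=models.outline_of("label","top")
# max-height grid 5cm, cm
print("rows x from .85 to .15; cols y from .60 to -.50")
xs=np.arange(.85,.1,-.05);ys=np.arange(.6,-.55,-.05)
print("      "+" ".join("%3d"%round(y*100) for y in ys))
for x in xs:
    L=[]
    for y in ys:
        m=(abs(W[...,0]-x)<.025)&(abs(W[...,1]-y)<.025)
        L.append("%3d"%round(np.nanmax(W[...,2][m])*100) if m.any() else "  .")
    print("%5.2f "%x+" ".join(L))
for n in("cup","ink_tub","black_tub","pen"):
    r=models.pinpoint(n,"top");print(n,[(np.round(x['location'],3),round(x['p'],2)) for x in r[:2]])
cv2.imwrite("pics/s1.png",np.hstack([cv2.resize(a[155:255,120:220],(400,400),interpolation=2),cv2.resize(a[155:255,370:470],(400,400),interpolation=2)]))
```

```text
cam [ 1.64349753e-01 -1.28758078e-03  1.60777063e+00]
unit 0.78 ((543.2728271484375, 435.5368957519531), (180.58779907226562, 203.68760681152344), 0.6358665823936462) 0.12642210055867698
scanner 0.56 ((519.19287109375, -285.4178466796875), (64.7354507446289, 146.41770935058594), 81.855224609375) 0.054595983193731434
dock 0.75 ((495.68450927734375, -280.2579650878906), (84.80801391601562, 122.12989044189453), 79.63806915283203) 0.011397825991012382
rows x from .85 to .15; cols y from .60 to -.50
       60  55  50  45  40  35  30  25  20  15  10   5   0  -5 -10 -15 -20 -25 -30 -35 -40 -45 -50
 0.85  11  37  46  46  35  35  59  35  35  35  41  41   7   7  23  25  24  24  24  40  40  49  16
 0.80  11  37  46  46  63  66  66  37  37  37  41  41   7   7  23  24  24  24  24  40  41  49  16
 0.75  11  39  40  40  56  65  65  37  37  37  41  41   7  20  22  24  24  24  24  41  41  43  16
 0.70  11  36  34   7   9  10  10   9  10  10  40  40   7  19  22  24  24  24  24  38  39  14  14
 0.65   3  36  35  13  13  13   1  14   1 -74 -74   3   5   5   2  22  23  23  22  39  39  12  11
 0.60   3  1
[... 493 characters left out ...]
 3   7   7   3   4   4   4 -74 -74   6  12  15  13  12   1   3   3  12  12  12  11
 0.30  21  21   3   3   4   5   3  11   2   .   .   6  11  13  14  14  12   6   3  11  12  12  10
 0.25  21   7   6   3   6   6  13  13  11   .  64  67  67  67  14  14  12   8   . -75 -74  56  57
 0.20   1   6   7   5   5   5  13  13   5  20  64  67  68  67  63  12  11   8  58  59  59  59  58
 0.15   1   6   6   5   5   5   5   5   5  18  24  67  68  67  64  62  63  62  62  62  61  60  58
cup [(array([ 0.506, -0.443,  0.001]), 0.84), (array([0.488, 0.436, 0.126]), 0.25)]
ink_tub [(array([ 0.505, -0.046, -0.001]), 0.79)]
black_tub [(array([0.365, 0.422, 0.016]), 0.78)]
pen [(array([0.356, 0.269, 0.016]), 0.71)]
```

View pics/s1.png

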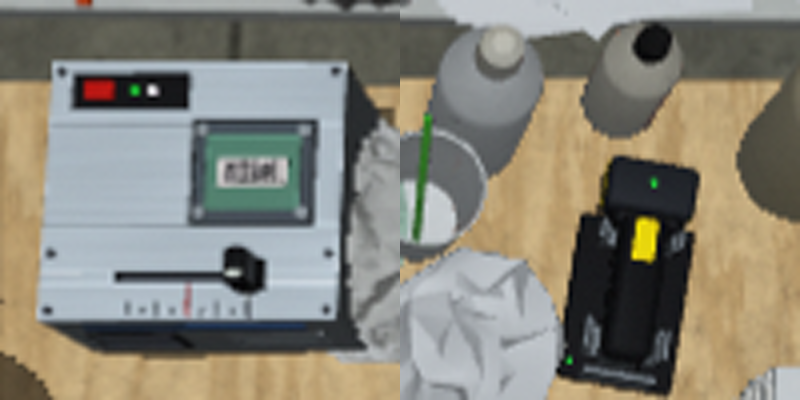

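```bash
cat >> h.py <<'E'
def toolR():
    s=monitor.get_state();return s,Ro.from_euler('xyz',s['tcp_rot']).as_matrix()
def plan(pos,yaw=None):
    """shift (cm, tool axes) to TCP pos pointing down, and the turn about tool x so jaw y lies along world yaw+90deg"""
    s,R=toolR();d=R.T@(np.array(pos)-s['tool_pos'])*100
    out="shift %s"%np.round(d,2)
    if yaw is not None:
        j=np.array([-np.sin(yaw),np.cos(yaw),0])
        k=R.T@j;a=np.arctan2(k[2],k[1]);a=(a+np.pi/2)%np.pi-np.pi/2;out+=" turn %.3f"%a
    print(out,"clock",round(s['clock'],2),"tcp",np.round(s['tool_pos'],4),"xaxis",np.round(R[:,0],3),"yaxis",np.round(R[:,1],3),"F",np.round(s['force'],1),"gap",round(s['finger_gap'],4))
E
python3 - <<'E'
from h import *
plan([.516,-.281,.35],-.175)
print(np.round(np.array(camera_info("wrist")["hand_eye"]),3))
W=np.load("W.npy").reshape(-1,3)
y=-.175;R=np.array([[np.cos(y),-np.sin(y)],[np.sin(y),np.cos(y)]])
for off in(0,-.01):
    p=(W[:,:2]-[.516,-.281])@R-[off,0]
    m=(W[:,2]>.09)&(W[:,2]<.5)&(abs(p[:,0])<.065)&(abs(p[:,1])<.125)
    q=np.c_[p[m],W[m][:,2]];print(off,len(q))
    for sx in(-1,1):
        for sy in(-1,1):
            k=q[(q[:,0]*sx>0)&(q[:,1]*sy>0)]
            if len(k):i=np.argmin(np.maximum(abs(k[:,0])-.0375,abs(k[:,1])-.094));print(sx,sy,len(k),np.round(k[i],3),k[:,2].max())
E
```

```text
shift [-16.61 -24.97 -40.53] turn 0.486 clock 1.25 tcp [ 0.2064 -0.6427  0.1839] xaxis [ 0.  0. -1.] yaxis [ 0.306 -0.952 -0.   ] F [-0.7  0.3 -0. ] gap 0.0932
[[-0.    -0.269  0.963 -0.2  ]
 [ 1.    -0.001  0.     0.001]
 [ 0.001  0.963  0.269 -0.074]
 [ 0.     0.     0.     1.   ]]
0 200
-1 -1 5 [-0.063 -0.121  0.104] 0.11263484914076424
-1 1 3 [-0.002  0.121  0.099] 0.11121679137304397
1 -1 74 [ 0.062 -0.109  0.092] 0.17720237951921775
1 1 118 [0.054 0.111 0.15 ] 0.17359166709703705
-0.01 105
-1 -1 44 [-0.055 -0.111  0.101] 0.11757991242217458
1 1 61 [0.025 0.116 0.102] 0.15623075826734684
```

Call:
{"name": "move_arm", "arguments": {
  "targets": [
    [-4.2,0,0,0.122],
    [-4.2,0,0,0.122],
    [-4.2,0,0,0.121],
    [-4.0,0,0,0.121],
    [0,0,0,0]
  ],
  "hand": 7
}}

```text
clock: 1.88
tool_pos: [0.2066, -0.6432, 0.3537]
tcp_rot: [2.023, 1.566, -1.295]
force: [0.0, -0.1, -0.7]
finger_gap: 0.0695
```

Run:
```python
from h import *
plan([.495,-.281,.35],-.175)
```

```text
shift [  0.23 -40.72 -22.04] turn -0.001 clock 1.88 tcp [ 0.2066 -0.6432  0.3537] xaxis [ 0.001 -0.005 -1.   ] yaxis [-0.176 -0.984  0.005] F [ 0.  -0.1 -0.7] gap 0.0695
```

Call:
{"name": "move_arm", "arguments": {
  "targets": [
    [0,-4.52,-2.45,0],
    [0,-4.52,-2.45,0],
    [0,-4.52,-2.45,0],
    [0,-4.52,-2.45,0],
    [0,-4.52,-2.45,0],
    [0,-4.52,-2.45,0],
    [0,-4.52,-2.45,0],
    [0,-4.52,-2.45,0],
    [0,-4.52,-2.45,0],
    [0,0,0,0]
  ]
}}

```text
clock: 3.12
tool_pos: [0.4959, -0.2781, 0.3487]
tcp_rot: [-0.658, 1.569, 2.313]
force: [0.2, -0.5, -0.2]
finger_gap: 0.0701
```

```bash
cat >> h.py <<'E'
def wristW():
    s,R=toolR();a,d=read_camera("wrist");c=camera_info("wrist")
    K,D,H=[np.array(c[k],float) for k in("K","D","hand_eye")]
    v,u=np.mgrid[:480,:640];n=cv2.undistortPoints(np.stack([u,v],-1).reshape(-1,1,2).astype(float),K,D).reshape(480,640,2)
    P=np.dstack([n*d[...,None],d])@H[:3,:3].T+H[:3,3]
    W=P@R.T+s['tool_pos'];W[d==0]=np.nan
    return a,W
E
python3 - <<'E'
from h import *
a,W=wristW();cv2.imwrite("pics/w1.png",a)
for n in("scanner","scanner_window","dock_seat"):
    r=models.pinpoint(n,"wrist");print(n,[(np.round(x['location'],4),round(x['p'],2)) for x in r[:2]])
for n in("scanner","dock"):
    for o in models.outline_of(n,"wrist")[:1]:
        p=W[o['pixels']];p=p[np.isfinite(p[:,0])]
        if n=="dock":p=p[abs(p[:,2]-.010)<.005]
        print(n,o['p'],cv2.minAreaRect((p[:,:2]*1000).astype(np.float32)),p[:,2].min(),p[:,2].max())
        if n=="scanner":
            q=p[p[:,2]>.048];y=-.175;c,s=np.cos(y),np.sin(y);L=(q[:,:2]-[.516,-.281])@np.array([[c,-s],[s,c]])
            for lo in np.arange(-.08,.08,.01):
                k=L[abs(L[:,0]-lo)<.004]
                if len(k):print(round(lo,3),len(k),np.round(np.percentile(k[:,1],[1,99]),4),np.round(L[:,0].min(),3),np.round(L[:,0].max(),3))
plan([.516,-.281,.25],-.175)
E
```

```text
scanner [(array([ 0.5132, -0.2826,  0.0332]), 0.96)]
scanner_window [(array([ 0.5732, -0.2939,  0.0222]), 0.82)]
dock_seat [(array([ 0.5163, -0.2827,  0.0259]), 0.61)]
scanner 0.98 ((518.7786865234375, -287.40203857421875), (62.64936828613281, 155.61685180664062), 81.24317932128906) 2.3961398384786392e-05 0.059169967888940966
-0.06 103 [-0.02    0.0122] -0.066 0.078
-0.05 112 [-0.0198  0.0107] -0.066 0.078
-0.04 108 [-0.0213  0.0106] -0.066 0.078
-0.03 122 [-0.0212  0.0106] -0.066 0.078
-0.02 110 [-0.021   0.0105] -0.066 0.078
-0.01 110 [-0.0209  0.0106] -0.066 0.078
-0.0 129 [-0.0207  0.0121] -0.066 0.078
0.01 133 [-0.0206  0.012 ] -0.066 0.078
0.02 133 [-0.0205  0.0115] -0.066 0.078
0.03 162 [-0.0276  0.0169] -0.066 0.078
0.04 227 [-0.0346  0.0235] -0.066 0.078
0.05 263 [-0.036   0.0263] -0.066 0.078
0.06 253 [-0.0357  0.0262] -0.066 0.078
0.07 251 [-0.0354  0.026 ] -0.066 0.078
dock 0.93 ((497.89031982421875, -282.6941223144531), (83.5680923461914, 120.53296661376953), 80.45370483398438) 0.005243759090842348 0.014530276644736717
shift [ 9.98 -0.43 -2.17] turn -0.001 clock 3.42 tcp [ 0.4939 -0.2814  0.3498] xaxis [-0.  0. -1.] yaxis [-0.175 -0.984  0.   ] F [-0.9 -0.4  0.8] gap 0.0702
```

View pics/w1.png

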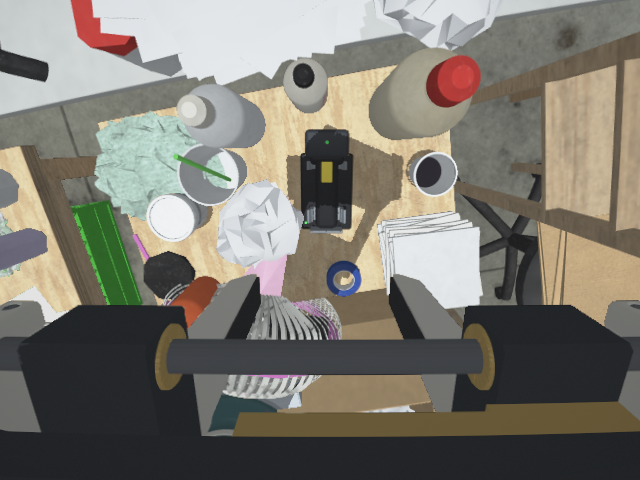

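Call:
{"name": "move_arm", "arguments": {
  "targets": [
    [4.5,0,-0.5,0],
    [4.5,0,-0.5,0],
    [4.5,0,-0.5,0],
    [4.5,0,-0.5,0],
    [0,0,0,0],
    [0,0,0,0],
    [0,0,0,0]
  ]
}}

```text
clock: 4.3
tool_pos: [0.5147, -0.2846, 0.1724]
tcp_rot: [2.767, 1.568, -0.55]
force: [-0.0, 0.3, -0.2]
finger_gap: 0.0699
```

Run:
```python
from h import *
for i in range(2): plan([.5155,-.2835,.022],-.175);_=read_camera("top")
a,W=wristW()
for n in("scanner","scanner_window","dock_seat"):
    r=models.pinpoint(n,"wrist");print(n,[(np.round(x['location'],4),round(x['p'],2)) for x in r[:2]])
o=models.outline_of("scanner","wrist")[0];p=W[o['pixels']];q=p[(p[:,2]>.048)&(p[:,2]<.07)]
y=-.175;c,s=np.cos(y),np.sin(y);L=(q[:,:2]-[.5155,-.2835])@np.array([[c,-s],[s,c]])
for lo in np.arange(-.06,.08,.02):
    k=L[abs(L[:,0]-lo)<.006]
    if len(k):print(round(lo,3),len(k),np.round(np.percentile(k[:,1],[1,99]),4),np.round(L[:,0].min(),3),np.round(L[:,0].max(),3))
plan([.5155,-.2835,.022],-.175)
```

```text
shift [15.04 -0.14 -0.02] turn -0.001 clock 4.3 tcp [ 0.5147 -0.2846  0.1724] xaxis [ 0.003 -0.002 -1.   ] yaxis [-0.175 -0.985  0.001] F [-0.   0.3 -0.2] gap 0.0699
shift [15.   -0.13 -0.03] turn -0.000 clock 4.35 tcp [ 0.5146 -0.2845  0.172 ] xaxis [ 0.002 -0.001 -1.   ] yaxis [-0.175 -0.985  0.001] F [ 0.5 -0.1  0.2] gap 0.0701
scanner [(array([ 0.5182, -0.283 ,  0.0302]), 0.77)]
scanner_window [(array([ 0.5739, -0.2962,  0.0205]), 0.7), (array([ 0.5083, -0.4441, -0.0051]), 0.19)]
dock_seat []
-0.06 293 [-0.0178  0.0144] -0.066 0.078
-0.04 356 [-0.0187  0.0141] -0.066 0.078
-0.02 381 [-0.0185  0.0138] -0.066 0.078
0.0 389 [-0.0183  0.0145] -0.066 0.078
0.02 424 [-0.0181  0.0142] -0.066 0.078
0.04 702 [-0.0319  0.0279] -0.066 0.078
0.06 875 [-0.0336  0.0288] -0.066 0.078
0.08 313 [-0.0315  0.0272] -0.066 0.078
shift [14.82 -0.08 -0.11] turn -0.000 clock 4.65 tcp [ 0.5142 -0.284   0.1702] xaxis [ 0. -0. -1.] yaxis [-0.174 -0.985  0.   ] F [-0.1 -0.1  0.1] gap 0.0703
```

Call:
{"name": "move_arm", "arguments": {
  "targets": [
    [4,0.1,-0.1,0],
    [4,0,0,0],
    [3,0,0,0],
    [2,0,0,0],
    [1,0,0,0],
    [0.8,0,0,0],
    [0,0,0,0],
    [0,0,0,0]
  ]
}}

```text
clock: 5.65
tool_pos: [0.5153, -0.2854, 0.0227]
tcp_rot: [2.747, 1.57, -0.57]
force: [-0.2, -0.5, -0.2]
finger_gap: 0.0696
```

Call:
{"name": "move_arm", "arguments": {
  "targets": [
    [0,0,0,0],
    [0,0,0,0],
    [0,0,0,0],
    [0,0,0,0],
    [0,0,0,0],
    [0,0,0,0],
    [0,0,0,0]
  ],
  "hand": 2,
  "grip_force": 25
}}

```text
clock: 6.52
tool_pos: [0.515, -0.2852, 0.0219]
tcp_rot: [-0.728, 1.571, 2.238]
force: [-0.4, 0.1, 0.1]
finger_gap: 0.0198
```

Run:
```python
from h import *
plan([.515,-.285,.022],-.175)
a,_=read_camera("wrist");b,_=read_camera("scene")
cv2.imwrite("pics/g1.png",np.hstack([cv2.resize(a[100:400,170:470],(400,400)),cv2.resize(b[220:360,350:490],(400,400))]))
```

```text
shift [-0.01 -0.02 -0.  ] turn -0.000 clock 6.53 tcp [ 0.515  -0.2852  0.0219] xaxis [-0.  0. -1.] yaxis [-0.174 -0.985 -0.   ] F [-0.4  0.1  0.1] gap 0.0198
```

View pics/g1.png

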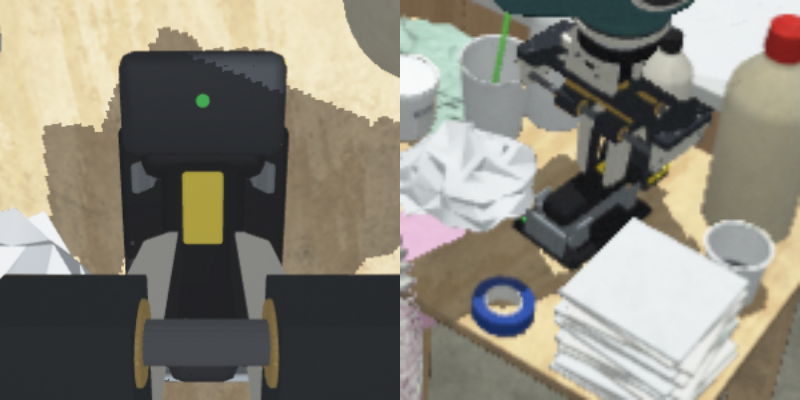

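Call:
{"name": "move_arm", "arguments": {
  "targets": [
    [0,0,0,0],
    [0,0,0,0],
    [0,0,0,0],
    [0,0,0,0]
  ],
  "hand": 0.5,
  "grip_force": 25
}}

```text
clock: 7.12
tool_pos: [0.5149, -0.2852, 0.0219]
tcp_rot: [-0.227, 1.571, 2.739]
force: [0.6, 0.2, 0.6]
finger_gap: 0.0051
```

Run:
```python
from h import *
a,W=wristW();b,d=read_camera("scene")
cv2.imwrite("pics/g2.png",np.hstack([cv2.resize(a[100:400,170:470],(400,400)),cv2.resize(b[250:340,380:470],(400,400),interpolation=2)]))
for v in range(200,340,15): print(v,[int(x) if x==x else -1 for x in W[v,270:380:8,2]*1000])
```

```text
200 [54, 54, 53, 54, 54, 55, 54, 54, 55, 53, 54, 53, 54, 52]
215 [9, 51, 52, 51, 51, 51, 51, 52, 52, 51, 52, 52, 52, 8]
230 [42, 40, 51, 51, 54, 56, 56, 58, 56, 53, 52, 51, 38, 42]
245 [10, 9, 9, 52, 54, 57, 56, 56, 58, 54, 51, 9, 9, 9]
260 [9, 9, 9, 52, 54, 55, 56, 56, 56, 53, 51, 10, 7, 8]
275 [9, 8, 9, 51, 54, 57, 57, 55, 57, 55, 51, 9, 8, 9]
290 [9, 8, 8, 76, 76, 76, 73, 55, 76, 77, 76, 76, 9, 9]
305 [10, 8, 91, 91, 92, 91, 89, 55, 92, 91, 92, 91, 92, 8]
320 [152, 152, 152, -1, 151, 105, 101, 54, 102, 153, 152, 152, 152, 153]
335 [158, 158, 158, 158, 159, 155, 107, 54, 113, 157, 158, 158, 158, 159]
```

View pics/g2.png

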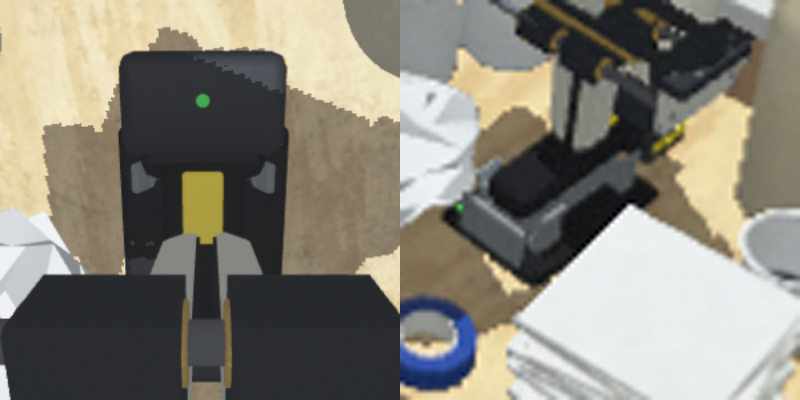

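Run:
```python
from h import *
c=camera_info("wrist");K=np.array(c["K"]);H=np.array(c["hand_eye"]);print(np.round(K,1))
s,R=toolR();a,W=wristW();T=(W-s['tool_pos'])@R*1000
for v in range(272,300,3):print(v,[tuple(T[v,u].round(0).astype(int)) if np.isfinite(T[v,u,0]) else 0 for u in(300,308,312,320,330,340,346)])
for p in([0,0,0],[0,0,-.0075],[-.03,0,-.0075],[-.05,0,-.0075]):
    q=np.linalg.inv(H)@np.r_[p,1];print(p,(K@q[:3]/q[2]).round(0)[:2])
w=cv2.imread("pics/w1.png").astype(int).sum(2)//3
for v in range(256,300,4):print(v,w[v,236:268:4],w[v,384:416:4])
print(s['tool_pos'],s['q'])
```

```text
[[332.7   0.  324.4]
 [  0.  332.7 239.3]
 [  0.    0.    1. ]]
272 [(np.int64(-33), np.int64(-12), np.int64(-10)), (np.int64(-35), np.int64(-7), np.int64(-10)), (np.int64(-36), np.int64(-5), np.int64(-11)), (np.int64(-34), np.int64(-1), np.int64(-10)), (np.int64(-35), np.int64(5), np.int64(-10)), (np.int64(-32), np.int64(10), np.int64(-9)), (np.int64(-31), np.int64(13), np.int64(-9))]
275 [(np.int64(-32), np.int64(-12), np.int64(-7)), (np.int64(-36), np.int64(-7), np.int64(-9)), (np.int64(-36), np.int64(-5), np.int64(-9)), (np.int64(-34), np.int64(-1), np.int64(-8)), (np.int64(-35), np.int64(5), np.int64(-8)), (np.int64(-35), np.int64(10), np.int64(-9)), (np.int64(-31), np.int64(13), np.int64(-7))]
278 [(np.int64(-40), np.int64(-11), np.int64(-9)), (np.int64(-40), np.int64(-7), np.int64(-9)), (np.int64(-40), np.int64(-5), np.int64(-9)), (np.int64(-36), np.int64(-1), np.int64(-7)), (np.int64(-37), np.int64(4), np.int64(-8)), (np.int64(-40), np.int64(10), np.int64(-9)), (np.int64(-40), np.int64(13), np.int64(-9))]
281 [(np.int64(-44), np.int64(-11), np.int64(-9)), (np.int64(-44), np.i
[... 2499 characters left out ...]
 195 211 205 208 211 215] [230 231 228 231 231 231 232 229]
272 [204 185 183 204 206 207 211 219] [230 231 228 232 231 231 231 231]
276 [204 186 119 120 120 132 209 218] [199 231 199 119 120 120 220 231]
280 [119 120 120 119 119  34 213 218] [201 231  33 117 120 120 120 120]
284 [120 120 120 120  86  33 211 217] [181 231  32  66 120 119 119 120]
288 [120 119 120 118  33  32 209 204] [113 231  32  33 116 120 119 120]
292 [120 120 120  86  33  32 207 203] [ 97 231  31  32  47 120 120 119]
296 [120 119 117  32  31  33  55 117] [ 99  87  32  31  33 115 120 120]
[ 0.51493995 -0.28518172  0.02192121] [-5.49123474e-01  2.09037213e-02  1.81004844e+00  3.88797857e-05
  1.31068381e+00  1.19690832e+00]
```

The finger tips show about 37 mm behind the reported TCP: at row 276 they measure tool x ≈ -37 mm, and the fingers closed just above the handle. I'll reopen, go down by that much and watch the force.

Call:
{"name": "move_arm", "arguments": {
  "targets": [
    [0,0,0,0],
    [0,0,0,0],
    [0,0,0,0],
    [0,0,0,0],
    [0,0,0,0],
    [0,0,0,0],
    [0,0,0,0],
    [0,0,0,0]
  ],
  "hand": 7
}}

```text
clock: 8.28
tool_pos: [0.515, -0.2852, 0.022]
tcp_rot: [-2.528, 1.571, 0.438]
force: [-0.4, -0.5, -0.2]
finger_gap: 0.0695
```

Call:
{"name": "move_arm", "arguments": {
  "targets": [
    [0.8,0,0,0],
    [0.8,0,0,0],
    [0.8,0,0,0],
    [0.6,0,0,0],
    [0.4,0,0,0],
    [0,0,0,0]
  ]
}}

```text
clock: 9.02
tool_pos: [0.5149, -0.2851, -0.0123]
tcp_rot: [-0.386, 1.57, 2.581]
force: [0.7, -0.6, -0.5]
finger_gap: 0.0698
```

Call:
{"name": "move_arm", "arguments": {
  "targets": [
    [0,0,0,0],
    [0,0,0,0],
    [0,0,0,0],
    [0,0,0,0],
    [0,0,0,0],
    [0,0,0,0]
  ],
  "hand": 2,
  "grip_force": 25
}}

```text
clock: 9.78
tool_pos: [0.515, -0.2851, -0.012]
tcp_rot: [-2.136, 1.571, 0.83]
force: [-1.3, 0.6, 1.3]
finger_gap: 0.034
```

Call:
{"name": "move_arm", "arguments": {
  "targets": [
    [-0.5,0,0,0],
    [-1,0,0,0],
    [-2,0,0,0],
    [-3,0,0,0],
    [-4,0,0,0],
    [-5,0,0,0],
    [-5,0,0,0],
    [-4,0,0,0],
    [-2,0,0,0],
    [0,0,0,0]
  ]
}}

```text
clock: 11.02
tool_pos: [0.5151, -0.2853, 0.2541]
tcp_rot: [2.757, 1.569, -0.56]
force: [0.8, 0.2, -2.1]
finger_gap: 0.0337
```

Run:
```python
from h import *
plan([.4995,.392,.25],.01)
a,W=wristW()
for n in("scanner","scanner_window"):
    r=models.pinpoint(n,"wrist");print(n,[(np.round(x['location'],4),round(x['p'],2)) for x in r[:2]])
m=models.outline_of("scanner","wrist");s,R=toolR()
p=W[m[0]['pixels']];T=(p-s['tool_pos'])@R;T=T[np.isfinite(T[:,0])&(T[:,0]>-.12)]
print(np.round(np.percentile(T,[2,50,98],axis=0),4))
# head top: tool x vs z slope
h=T[T[:,2]<-.042];A=np.c_[h[:,1:],np.ones(len(h))];print("head plane tilt",np.linalg.lstsq(A,h[:,0],rcond=None)[0], cv2.minAreaRect((h[:,1:]*1000).astype(np.float32)))
```

```text
shift [  0.34 -66.42  13.35] turn -0.185 clock 11.03 tcp [ 0.5151 -0.2853  0.2541] xaxis [ 0.002 -0.001 -1.   ] yaxis [-0.174 -0.985  0.001] F [ 0.8  0.2 -2.1] gap 0.0337
scanner [(array([ 0.5143, -0.2831,  0.2963]), 0.68)]
scanner_window []
[[-0.0725 -0.0266 -0.0773]
 [-0.0694  0.0016 -0.0457]
 [-0.0645  0.0302  0.0461]]
head plane tilt [-0.03574271 -0.03354328 -0.07094383] ((-32.297569274902344, -67.6383285522461), (135.67796325683594, 48.915740966796875), 9.107381820678711)
```

Call:
{"name": "move_arm", "arguments": {
  "targets": [
    [0,-2,0.4,0],
    [0,-4,0.8,0],
    [0,-5,1,0],
    [0,-5,1,0],
    [0,-5,1,0],
    [0,-5,1,0],
    [0,-5,1,0],
    [0,-5,1,0],
    [0,-5,1,0],
    [0,-5,1,0]
  ]
}}

```text
clock: 12.48
tool_pos: [0.5033, 0.1861, 0.2525]
tcp_rot: [0.185, 1.57, -3.131]
force: [1.0, 0.9, -1.2]
finger_gap: 0.0341
```

Call:
{"name": "move_arm", "arguments": {
  "targets": [
    [0,-4,0.8,0],
    [0,-2,0.4,0],
    [0,-1,0.2,0],
    [0,0,0,-0.07],
    [0,0,0,-0.07],
    [0,0,0,-0.045],
    [0,0,0,0],
    [0,0,0,0]
  ]
}}

```text
clock: 13.48
tool_pos: [0.503, 0.2547, 0.253]
tcp_rot: [2.307, 1.571, -0.826]
force: [0.2, -0.8, -2.6]
finger_gap: 0.0341
```

Run:
```python
from h import *
a,W=wristW();cv2.imwrite("pics/w2.png",a)
for n in("label","half_mark","shutter_grip","unit"):
    r=models.pinpoint(n,"wrist");print(n,[(np.round(x['location'],4),round(x['p'],2)) for x in r[:2]])
for n in("label","unit"):
    for o in models.outline_of(n,"wrist")[:1]:
        p=W[o['pixels']];p=p[abs(p[:,2]-.126)<.008];print(n,o['p'],len(p),cv2.minAreaRect((p[:,:2]*1000).astype(np.float32)))
plan([.499,.3935,.1635],.01)
```

```text
label [(array([0.5583, 0.3969, 0.1311]), 0.8)]
half_mark [(array([0.4851, 0.4363, 0.125 ]), 0.88), (array([0.5577, 0.3949, 0.1284]), 0.63)]
shutter_grip [(array([0.4904, 0.3962, 0.1478]), 0.65)]
unit [(array([ 0.548 ,  0.4339, -0.0023]), 0.89), (array([0.489 , 0.4339, 0.1279]), 0.42)]
label 0.68 35754 ((545.7477416992188, 434.01629638671875), (180.29833984375, 201.51344299316406), 0.5292782187461853)
unit 0.93 35732 ((545.7468872070312, 434.11126708984375), (180.29833984375, 201.70338439941406), 0.5292782187461853)
shift [  8.94 -13.83   0.26] turn -0.000 clock 13.82 tcp [0.503  0.2552 0.2529] xaxis [-0. -0. -1.] yaxis [ 0.01 -1.    0.  ] F [ 0.5 -0.6 -3.1] gap 0.0337
```

View pics/w2.png

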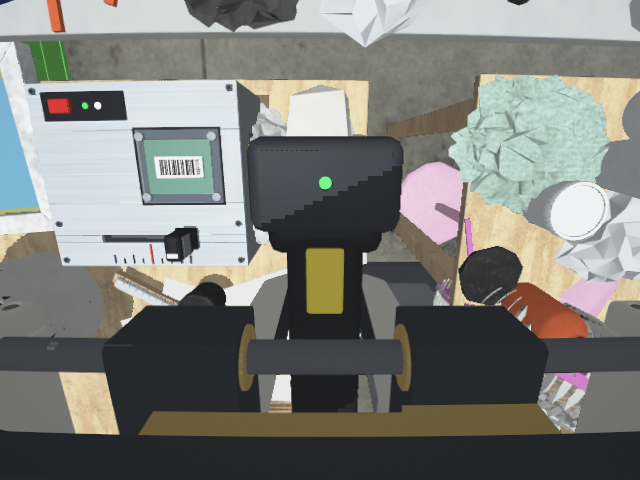

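Call:
{"name": "move_arm", "arguments": {
  "targets": [
    [0,-2.5,0.1,0],
    [0,-4.0,0.1,0],
    [0,-4.0,0.1,0],
    [0,-2.5,0,0],
    [0,-1,0,0],
    [2.5,0,0,0],
    [3.5,0,0,0],
    [2.0,0,0,0],
    [0.9,0,0,0],
    [0,0,0,0]
  ]
}}

```text
clock: 15.08
tool_pos: [0.4988, 0.395, 0.1643]
tcp_rot: [-2.777, 1.571, 0.375]
force: [-0.1, -0.4, -2.4]
finger_gap: 0.0337
```

Call:
{"name": "move_arm", "arguments": {
  "targets": [
    [0,0,0,0],
    [0,0,0,0],
    [0,0,0,0],
    [0,0,0,0],
    [0,0,0,0],
    [0,0,0,0],
    [0,0,0,0],
    [0,0,0,0],
    [0,0,0,0],
    [0,0,0,0]
  ]
}}

```text
clock: 16.32
tool_pos: [0.4986, 0.3951, 0.164]
tcp_rot: [-1.818, 1.571, 1.334]
force: [0.2, -0.8, -2.2]
finger_gap: 0.0334
```

Run:
```python
from h import *
plan([.500,.3955,.1635],.009)
a,W=wristW();cv2.imwrite("pics/w3.png",a)
b,_=read_camera("top");cv2.imwrite("pics/t3.png",b)
for cam in("wrist","top"):
  for n in("scanner","scanner_window","label","shutter_grip"):
    r=models.pinpoint(n,cam);print(cam,n,[(np.round(x['location'],4),round(x['p'],2)) for x in r[:1]])
s,R=toolR();p=W[models.outline_of("scanner","wrist")[0]['pixels']];p=p[np.isfinite(p[:,0])]
h=p[(p[:,0]>.54)&(abs(p[:,2]-.225)<.03)];print("head",np.percentile(h,[1,50,99],axis=0).round(4))
```

```text
shift [ 0.05 -0.03 -0.14] turn 0.001 clock 16.32 tcp [0.4986 0.3951 0.164 ] xaxis [ 0.  0. -1.] yaxis [ 0.01 -1.   -0.  ] F [ 0.2 -0.8 -2.2] gap 0.0334
wrist scanner [(array([0.4986, 0.3949, 0.2056]), 0.96)]
wrist scanner_window []
wrist label []
wrist shutter_grip []
top scanner []
top scanner_window [(array([0.5603, 0.3963, 0.201 ]), 0.54)]
top label [(array([0.5556, 0.3929, 0.1282]), 0.77)]
top shutter_grip []
head [[0.5405 0.3636 0.2248]
 [0.5594 0.3939 0.2299]
 [0.5767 0.4245 0.2316]]
```

Call:
{"name": "move_arm", "arguments": {
  "targets": [
    [-2,0,0,0],
    [-4,0,0,0],
    [-3,0,0,0],
    [0,2,0,0],
    [0,4,0,0],
    [0,5,-0.1,0],
    [0,5,-0.1,0],
    [0,5,-0.1,0],
    [0,5,-0.1,0],
    [0,5,-0.1,0]
  ]
}}

```text
clock: 18.12
tool_pos: [0.5058, 0.0829, 0.2535]
tcp_rot: [0.55, 1.57, -2.582]
force: [1.4, -1.1, -1.4]
finger_gap: 0.0338
```

Call:
{"name": "move_arm", "arguments": {
  "targets": [
    [0,5,-0.1,0],
    [0,5,-0.1,0],
    [0,5,-0.1,0],
    [0,5,-0.1,0.03],
    [0,5,-0.1,0.04],
    [0,4,0,0.04],
    [0,4,0,0.04],
    [0,2,0,0.035],
    [0,0,0,0],
    [0,0,0,0]
  ]
}}

```text
clock: 19.38
tool_pos: [0.5033, -0.2635, 0.2539]
tcp_rot: [-1.519, 1.571, 1.448]
force: [-0.6, 0.4, -2.6]
finger_gap: 0.0338
```

Run:
```python
from h import *
plan([.515,-.2852,-.012],-.175)
read_camera("top")
r=models.pinpoint("dock_seat","top");print([(np.round(x['location'],4),round(x['p'],2)) for x in r[:1]])
plan([.515,-.2852,-.012],-.175)
```

```text
shift [26.59  1.94 -1.53] turn 0.001 clock 19.38 tcp [ 0.5033 -0.2635  0.2539] xaxis [ 0.  0. -1.] yaxis [-0.173 -0.985 -0.   ] F [-0.6  0.4 -2.6] gap 0.0338
[]
shift [26.61  1.96 -1.5 ] turn 0.001 clock 19.48 tcp [ 0.5035 -0.2633  0.2541] xaxis [ 0.  0. -1.] yaxis [-0.173 -0.985 -0.   ] F [ 0.8  0.  -1.5] gap 0.0339
```

Call:
{"name": "move_arm", "arguments": {
  "targets": [
    [0,1.95,-1.52,0],
    [4,0,0,0],
    [5,0,0,0],
    [5,0,0,0],
    [4,0,0,0],
    [3,0,0,0],
    [1.5,0,0,0],
    [0,0,0,0],
    [0,0,0,0]
  ]
}}

```text
clock: 20.6
tool_pos: [0.5157, -0.2864, 0.0305]
tcp_rot: [2.771, 1.569, -0.545]
force: [0.5, -0.6, -1.2]
finger_gap: 0.0334
```

Run:
```python
from h import *
for i in range(3):
    plan([.515,-.2852,-.012],-.175);read_camera("top")
```

```text
shift [ 4.25 -0.1   0.09] turn 0.000 clock 20.6 tcp [ 0.5157 -0.2864  0.0305] xaxis [ 0.002 -0.001 -1.   ] yaxis [-0.174 -0.985  0.001] F [ 0.5 -0.6 -1.2] gap 0.0334
shift [ 4.25 -0.11  0.09] turn 0.000 clock 20.65 tcp [ 0.5157 -0.2864  0.0305] xaxis [ 0.002 -0.001 -1.   ] yaxis [-0.174 -0.985  0.001] F [ 0.8 -0.7 -1.4] gap 0.0341
shift [ 4.24 -0.11  0.09] turn -0.000 clock 20.7 tcp [ 0.5156 -0.2864  0.0304] xaxis [ 0.002 -0.001 -1.   ] yaxis [-0.174 -0.985  0.001] F [-0.2  0.8 -2.4] gap 0.0339
```

Call:
{"name": "move_arm", "arguments": {
  "targets": [
    [1.0,-0.05,0.05,0],
    [1.0,0,0,0],
    [1.0,0,0,0],
    [0.6,0,0,0],
    [0.4,0,0,0],
    [0.15,0,0,0],
    [0,0,0,0],
    [0,0,0,0]
  ]
}}

```text
clock: 21.75
tool_pos: [0.5147, -0.2857, -0.012]
tcp_rot: [2.745, 1.57, -0.572]
force: [-4.1, 1.4, 6.4]
finger_gap: 0.0341
```

Call:
{"name": "move_arm", "arguments": {
  "targets": [
    [-0.05,0,0,0],
    [0,0,0,0],
    [0,0,0,0],
    [0,0,0,0],
    [0,0,0,0],
    [0,0,0,0]
  ],
  "hand": 7
}}

```text
clock: 22.5
tool_pos: [0.5145, -0.2855, -0.0121]
tcp_rot: [-0.579, 1.571, 2.387]
force: [-0.4, 1.1, -0.2]
finger_gap: 0.0701
```

Call:
{"name": "move_arm", "arguments": {
  "targets": [
    [-1,0,0,0],
    [-2,0,0,0],
    [-4,0,0,0],
    [-5,0,0,0],
    [-6,0,0,0],
    [-6,0,0,0],
    [-6,0,0,0],
    [-3,0,0,0],
    [0,0,1.5,0],
    [0,0,0,0]
  ]
}}

```text
clock: 23.75
tool_pos: [0.4988, -0.2826, 0.3181]
tcp_rot: [2.683, 1.57, -0.634]
force: [-0.2, 0.8, -0.4]
finger_gap: 0.07
```

Run:
```python
from h import *
a,W=wristW();cv2.imwrite("pics/w4.png",cv2.resize(a[90:270,220:440],(440,360)))
for n in("scanner","scanner_window","dock_seat"):
    r=models.pinpoint(n,"wrist");print(n,[(np.round(x['location'],4),round(x['p'],2)) for x in r[:1]])
o=models.outline_of("scanner","wrist")[0];p=W[o['pixels']];q=p[(p[:,2]>.045)&(p[:,2]<.07)];print(np.percentile(q[:,2],[2,50,98]),cv2.minAreaRect((q[:,:2]*1000).astype(np.float32)))
y=-.175;c,s=np.cos(y),np.sin(y);L=(q[:,:2]-[.5155,-.2835])@np.array([[c,-s],[s,c]])
for lo in np.arange(-.06,.08,.02):
    k=L[abs(L[:,0]-lo)<.006]
    if len(k):print(round(lo,3),np.round(np.percentile(k[:,1],[1,99]),4),np.round(L[:,0].min(),3),np.round(L[:,0].max(),3))
plan([.4857,.394,.25],np.pi/2+.009);plan([.4857,.394,.25],.009)
print(monitor.get_state()['q'].round(3) if hasattr(monitor.get_state()['q'],'round') else monitor.get_state()['q'])
```

```text
scanner [(array([ 0.5158, -0.2849,  0.0271]), 0.62)]
scanner_window [(array([ 0.5742, -0.2992,  0.022 ]), 0.72)]
dock_seat []
[0.04866923 0.05420926 0.05759819] ((520.299560546875, -290.0415954589844), (63.44218444824219, 145.845458984375), 81.31159210205078)
-0.06 [-0.0206  0.0128] -0.067 0.078
-0.04 [-0.0205  0.0127] -0.067 0.078
-0.02 [-0.0203  0.0124] -0.067 0.078
0.0 [-0.0201  0.0123] -0.067 0.078
0.02 [-0.0199  0.012 ] -0.067 0.078
0.04 [-0.0347  0.0254] -0.067 0.078
0.06 [-0.0359  0.0264] -0.067 0.078
0.08 [-0.0334  0.0247] -0.067 0.078
shift [  6.76 -66.4   13.17] turn 1.387 clock 24.0 tcp [ 0.4997 -0.2828  0.3171] xaxis [-0.001  0.001 -1.   ] yaxis [-0.174 -0.985 -0.001] F [0.7 0.4 0.1] gap 0.0699
shift [  6.76 -66.4   13.17] turn -0.184 clock 24.0 tcp [ 0.4997 -0.2828  0.3171] xaxis [-0.001  0.001 -1.   ] yaxis [-0.174 -0.985 -0.001] F [0.7 0.4 0.1] gap 0.0699
[-0.56  -0.106  1.451  0.     1.798  1.186]
```

View pics/w4.png

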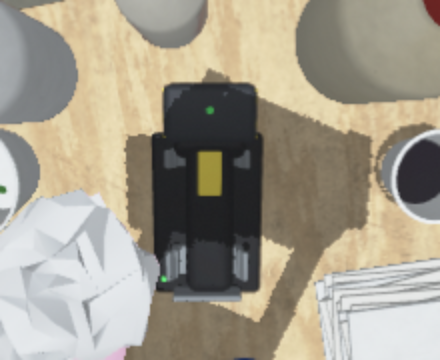

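Call:
{"name": "move_arm", "arguments": {
  "targets": [
    [0,-3,0.5,0],
    [0,-5,1,0],
    [0,-5,1,0],
    [0,-5,1,0],
    [0,-5,1,0],
    [0,-5,1,0],
    [0,-5,1,0],
    [0,-5,1,0],
    [0,-5,1,0],
    [0,-5,1,0]
  ]
}}

```text
clock: 25.25
tool_pos: [0.4896, 0.2081, 0.3175]
tcp_rot: [0.585, 1.57, -2.731]
force: [-0.4, -0.4, -0.0]
finger_gap: 0.0699
```

Call:
{"name": "move_arm", "arguments": {
  "targets": [
    [0,-5,1,0],
    [0,-5,1,0],
    [0,-4,0.8,0],
    [0,-2,0.4,0],
    [0,0,0,-0.07],
    [0,0,0,-0.07],
    [0,0,0,-0.045],
    [0,0,0,0],
    [0,0,0,0]
  ]
}}

```text
clock: 26.38
tool_pos: [0.4864, 0.3691, 0.3179]
tcp_rot: [1.013, 1.571, -2.121]
force: [-0.3, 0.9, 0.3]
finger_gap: 0.0699
```

Run:
```python
from h import *
plan([.4857,.394,.097],.009)
a,W=wristW()
for n in("half_mark","shutter_grip","unit"):
    r=models.pinpoint(n,"wrist");print(n,[(np.round(x['location'],4),round(x['p'],2)) for x in r[:1]])
u=models.outline_of("unit","wrist")[0]['pixels'];p=W[u];p=p[abs(p[:,2]-.126)<.008];print(cv2.minAreaRect((p[:,:2]*1000).astype(np.float32)))
h=W[(W[...,2]>.155)&(W[...,2]<.175)&(abs(W[...,0]-.486)<.03)&(abs(W[...,1]-.41)<.06)];print(len(h),np.percentile(h,[3,50,97],axis=0).round(4))
plan([.4857,.394,.097],.009)
```

```text
shift [22.09 -2.49  0.05] turn -0.001 clock 26.38 tcp [0.4864 0.3691 0.3179] xaxis [-0. -0. -1.] yaxis [ 0.008 -1.     0.   ] F [-0.3  0.9  0.3] gap 0.0699
half_mark [(array([0.4854, 0.4327, 0.1263]), 0.94)]
shutter_grip [(array([0.4889, 0.3968, 0.1484]), 0.79)]
unit [(array([0.5476, 0.4327, 0.0012]), 0.75)]
((544.9963989257812, 433.8827819824219), (180.509033203125, 200.67681884765625), 0.705288827419281)
351 [[0.4745 0.3854 0.1568]
 [0.4866 0.3929 0.1632]
 [0.4982 0.4008 0.165 ]]
shift [22.1  -2.46  0.04] turn 0.000 clock 26.62 tcp [0.4863 0.3694 0.318 ] xaxis [ 0.  0. -1.] yaxis [ 0.009 -1.    -0.   ] F [-0.  -0.8  0.6] gap 0.0702
```

Call:
{"name": "move_arm", "arguments": {
  "targets": [
    [3,-1.2,0,0],
    [5,-1.2,0,0],
    [5,0,0,0],
    [4,0,0,0],
    [2.5,0,0,0],
    [1.5,0,0,0],
    [0.8,0,0,0],
    [0.3,0,0,0],
    [0,0,0,0],
    [0,0,0,0]
  ],
  "hand": 5
}}

```text
clock: 27.88
tool_pos: [0.4863, 0.3936, 0.0977]
tcp_rot: [-2.451, 1.57, 0.7]
force: [-0.2, 0.1, -0.2]
finger_gap: 0.0499
```

Call:
{"name": "move_arm", "arguments": {
  "targets": [
    [0,0,0,0],
    [0,0,0,0],
    [0,0,0,0],
    [0,0,0,0],
    [0,0,0,0],
    [0,0,0,0]
  ],
  "hand": 0.5,
  "grip_force": 40
}}

```text
clock: 28.62
tool_pos: [0.486, 0.3948, 0.0971]
tcp_rot: [-1.748, 1.568, 1.403]
force: [1.4, 12.0, -2.6]
finger_gap: 0.016
```

Run:
```python
from h import *
plan([.4857,.433,.097],.009)
```

```text
shift [ 0.02 -3.82 -0.01] turn 0.001 clock 28.62 tcp [0.486  0.3948 0.0971] xaxis [ 0.     0.003 -1.   ] yaxis [ 0.01  -1.    -0.003] F [ 1.4 12.  -2.6] gap 0.016
```

Call:
{"name": "move_arm", "arguments": {
  "targets": [
    [0,-0.3,0,0],
    [0,-0.5,0,0],
    [0,-0.6,0,0],
    [0,-0.6,0,0],
    [0,-0.6,0,0],
    [0,-0.5,0,0],
    [0,-0.4,0,0],
    [0,-0.2,0,0],
    [0,0,0,0],
    [0,0,0,0]
  ]
}}

```text
clock: 29.88
tool_pos: [0.4857, 0.4296, 0.097]
tcp_rot: [1.33, 1.569, -1.803]
force: [-1.7, -7.3, 3.5]
finger_gap: 0.016
```

Run:
```python
from h import *
plan([.4857,.4348,.097],.009)
a,_=read_camera("top")
for n in("half_mark","shutter_grip"):
    r=models.pinpoint(n,"top");print(n,[(np.round(x['location'],4),round(x['p'],2)) for x in r[:1]])
b,W=wristW();r=models.pinpoint("half_mark","wrist");print([(np.round(x['location'],4),round(x['p'],2)) for x in r[:1]])
plan([.4857,.4348,.097],.009)
cv2.imwrite("pics/w5.png",np.hstack([cv2.resize(b[180:360,200:440],(480,360)),cv2.resize(a[175:245,125:215],(463,360),interpolation=2)])[:,:800])
```

```text
shift [-0.   -0.52 -0.01] turn 0.000 clock 29.88 tcp [0.4857 0.4296 0.097 ] xaxis [-0.    -0.002 -1.   ] yaxis [ 0.009 -1.     0.002] F [-1.7 -7.3  3.5] gap 0.016
half_mark [(array([0.3511, 0.2707, 0.0195]), 0.39)]
shutter_grip [(array([ 0.5123, -0.2826,  0.0309]), 0.25)]
[(array([0.4865, 0.4331, 0.1238]), 0.73)]
shift [-0.   -0.53 -0.01] turn 0.000 clock 30.12 tcp [0.4857 0.4295 0.097 ] xaxis [-0.    -0.002 -1.   ] yaxis [ 0.009 -1.     0.002] F [-1.3 -8.   3.7] gap 0.0159
```

View pics/w5.png

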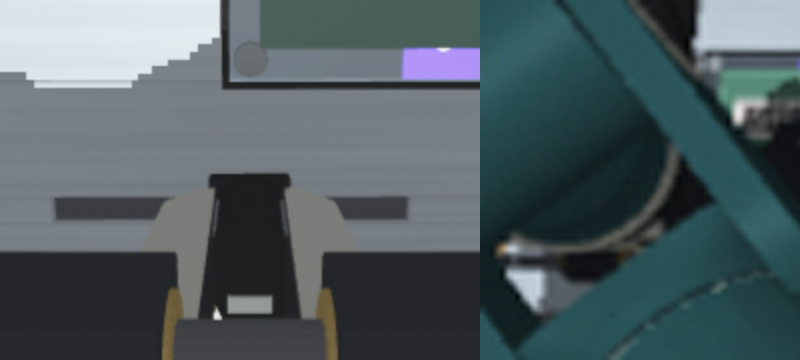

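Call:
{"name": "move_arm", "arguments": {
  "targets": [
    [0,-0.2,0,0],
    [0,-0.2,0,0],
    [0,-0.13,0,0],
    [0,0,0,0],
    [0,0,0,0],
    [0,0,0,0],
    [0,0,0,0]
  ]
}}

```text
clock: 31.0
tool_pos: [0.4856, 0.4348, 0.097]
tcp_rot: [1.328, 1.569, -1.804]
force: [-1.5, -9.5, 4.4]
finger_gap: 0.016
```

Run:
```python
from h import *
plan([.4857,.4348,.097],.009)
b,W=wristW();cv2.imwrite("pics/w6.png",cv2.resize(b[180:360,200:440],(720,540)))
g=b[283,200:440].astype(int).sum(1)//3;print(g[15:220:1].tolist())
v,u=284,0
plan([.4857,.4348,.097],.009)
```

```text
shift [-0.   -0.   -0.01] turn 0.000 clock 31.0 tcp [0.4856 0.4348 0.097 ] xaxis [-0.    -0.002 -1.   ] yaxis [ 0.009 -1.     0.002] F [-1.5 -9.5  4.4] gap 0.016
[126, 126, 126, 127, 127, 126, 127, 126, 126, 127, 126, 126, 127, 126, 126, 126, 127, 127, 127, 124, 111, 98, 64, 61, 61, 61, 60, 61, 60, 61, 61, 61, 61, 61, 61, 60, 60, 61, 61, 61, 61, 61, 61, 61, 61, 60, 60, 61, 61, 61, 61, 61, 60, 61, 61, 61, 61, 61, 61, 61, 60, 61, 60, 61, 63, 88, 122, 122, 122, 123, 123, 122, 123, 122, 122, 123, 123, 123, 123, 123, 122, 123, 122, 122, 122, 122, 123, 122, 122, 123, 119, 89, 53, 78, 49, 29, 28, 29, 30, 30, 30, 28, 29, 29, 30, 29, 30, 30, 30, 30, 30, 29, 30, 28, 31, 30, 28, 29, 30, 28, 29, 30, 30, 27, 34, 57, 77, 54, 87, 123, 122, 123, 122, 122, 122, 123, 122, 123, 123, 123, 123, 123, 123, 123, 122, 122, 123, 123, 123, 123, 122, 123, 122, 114, 67, 61, 61, 60, 61, 61, 61, 61, 61, 61, 61, 61, 61, 61, 61, 60, 61, 61, 60, 62, 61, 60, 61, 61, 61, 61, 61, 61, 61, 60, 61, 60, 61, 61, 61, 61, 60, 61, 61, 60, 61, 61, 60, 79, 104, 116, 125, 126, 126, 126, 126]
shift [ 0.   -0.   -0.01] turn 0.000 clock 31.05 tcp [0.4856 0.4348 0.097 ] xaxis [-0.    -0.002 -1.   ] yaxis [ 0.009 -1.     0.002] F [-2.  -8.7  3.2] gap 0.0155
```

View pics/w6.png

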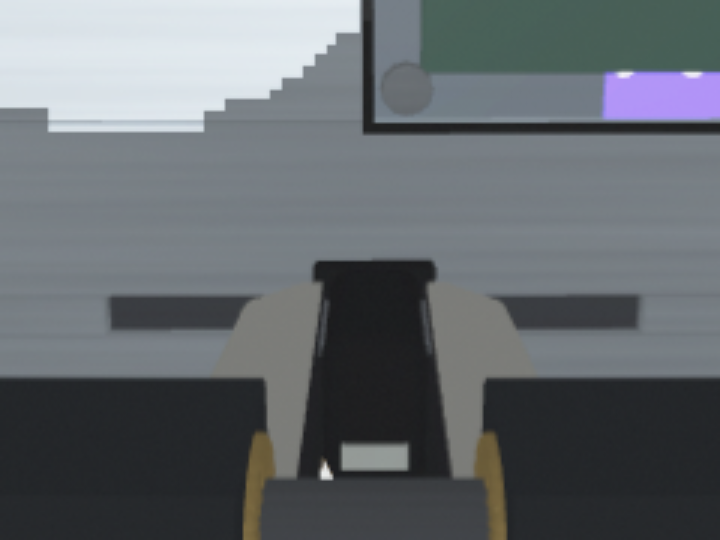

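Handle centred in the slot (column 324.5, slot centre 324.3), 40 mm from the closed stop, and the spring force of about 9 N is the half-travel value.

```bash
python3 -c "
from h import *
print(order.finish_job())"
```

```text
the job is handed in; nothing more can be done
None
```

I scanned the plate label, put the scanner back in its dock, and handed the job in with the arm holding the shutter handle at the half mark. No verdict came back, so these are only my own measurements.

- **Scan:** I held the scanner level and still over the label for more than 1.2 s with the shutter closed. Its window was about 7 cm above the label and within a few mm of its middle.
- **Dock:** After I let go, a wrist-camera look showed the scanner level and seated, within about 2 mm of where it started. I did not measure it again after that.
- **Shutter:** The handle travelled 40.0 mm from its closed stop. In the last wrist picture it sat in the middle of the slot, to within a pixel. The arm felt 9 N from the spring, which is the half-travel value, and it was at rest at hand-in (about 31 s of the 72 s).

**Failed checks and disagreements:**
- **First grasp:** It closed just above the scanner handle and held nothing. The real fingertips sit about 37 mm behind the reported TCP, so I corrected the height for both grasps.
- **Half mark:** The arm hid the shutter area from the top camera at half travel, so its two readings there were wrong and I ignored them. Earlier readings of the half mark spread from y 0.433 to 0.438 m. I relied on travel from the stop, the slot middle and the spring force, which agreed.
- **Bystanders:** I did not measure the tubs, cup or pen again at the end. I saw no contact with them.

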